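# Line up the nesting dolls by height

## Task

Stand the four wooden nesting dolls upright on the row of cork coasters, one centred on each, in order of height: the tallest next to the key box, going down to the shortest next to the coin dish. Leave the key box and the coin dish where they are.

Things in the scene. Friction and masses are not known exactly. Their poses are not given: they have to be found in the camera images.
- doll_a: the tallest of four plain wooden nesting dolls, upright on the shelf top (z = 0) at the start: 96 mm tall, round, 50 mm in diameter; side straight from 5 to 60 mm above the base, then narrowing to a head 37 mm across. Same wood on all, dark seam band, small white face. About 130 g. Origin: centre of its underside; z up along the doll.
- doll_b: the second tallest of four plain wooden nesting dolls, upright on the shelf top (z = 0) at the start: 80 mm tall, round, 42 mm in diameter; side straight from 4 to 50 mm above the base, then narrowing to a head 31 mm across. Same wood on all, dark seam band, small white face. About 85 g. Origin: centre of its underside; z up along the doll.
- doll_c: the second shortest of four plain wooden nesting dolls, upright on the shelf top (z = 0) at the start: 64 mm tall, round, 34 mm in diameter; side straight from 3 to 40 mm above the base, then narrowing to a head 25 mm across. Same wood on all, dark seam band, small white face. About 50 g. Origin: centre of its underside; z up along the doll.
- doll_d: the shortest of four plain wooden nesting dolls, upright on the shelf top (z = 0) at the start: 48 mm tall, round, 28 mm in diameter; side straight from 2 to 30 mm above the base, then narrowing to a head 21 mm across. Same wood on all, dark seam band, small white face. About 25 g. Origin: centre of its underside; z up along the doll.
- coaster_p: one of four identical cork coasters, 60 mm across, 3 mm thick, fixed 75 mm apart (centres) in a straight row on a fixed wooden board (310 x 76 x 12 mm) on the shelf top; which is where in the row varies. Origin: centre of its underside, 12 mm above the shelf top; the cork's upper face is 3 mm above that. z up.
- coaster_q: one of four identical cork coasters, 60 mm across, 3 mm thick, fixed 75 mm apart (centres) in a straight row on a fixed wooden board (310 x 76 x 12 mm) on the shelf top; which is where in the row varies. Origin: centre of its underside, 12 mm above the shelf top; the cork's upper face is 3 mm above that. z up.
- coaster_r: one of four identical cork coasters, 60 mm across, 3 mm thick, fixed 75 mm apart (centres) in a straight row on a fixed wooden board (310 x 76 x 12 mm) on the shelf top; which is where in the row varies. Origin: centre of its underside, 12 mm above the shelf top; the cork's upper face is 3 mm above that. z up.
- coaster_s: one of four identical cork coasters, 60 mm across, 3 mm thick, fixed 75 mm apart (centres) in a straight row on a fixed wooden board (310 x 76 x 12 mm) on the shelf top; which is where in the row varies. Origin: centre of its underside, 12 mm above the shelf top; the cork's upper face is 3 mm above that. z up.
- key_box: loose wooden key box, 90 x 90 mm (lid 96 x 96), 85 mm tall, a key on its lid (3 mm more), a drawer front with a brass knob 13 mm proud on the robot's side. It stands on the shelf top past one end of the row, its centre about 110 mm from the nearest coaster's; which end varies. Origin: centre of its underside; z up, -x is the drawer side.
- coin_dish: loose round stainless coin dish, 90 mm across the rim and 22 mm tall, with a few coins in it, on the shelf top just past the other end of the row, its centre about 110 mm from the nearest coaster's. Origin: centre of its underside; z up.
Mind the look-alikes: they are no part of the job. Leave any green or red look-alike of the doll_d alone. Of the things shaped like the key_box, the wooden one is meant.

How it is judged:
At the end, for the whole second after the job is handed in: Each doll stands upright (within 0.1 rad), released and at rest, on its own coaster with its centre within 12 mm of the coaster's centre: tallest on the coaster nearest the key box, then second tallest, second shortest, and shortest on the coaster beside the coin dish (((horizontal distance between doll_a and coaster_p below 0.012 m and z of doll_a in the frame of coaster_p between 0 and 0.006 m and horizontal distance between coaster_p and key_box below 0.15 m) or (horizontal distance between doll_a and coaster_q below 0.012 m and z of doll_a in the frame of coaster_q between 0 and 0.006 m and horizontal distance between coaster_q and key_box below 0.15 m) or (horizontal distance between doll_a and coaster_r below 0.012 m and z of doll_a in the frame of coaster_r between 0 and 0.006 m and horizontal distance between coaster_r and key_box below 0.15 m) or (horizontal distance between doll_a and coaster_s below 0.012 m and z of doll_a in the frame of coaster_s between 0 and 0.006 m and horizontal distance between coaster_s and key_box below 0.15 m)) and angle between each of doll_a, doll_b, doll_c, doll_d's own z axis and vertical below 0.1 rad and linear speed of each of doll_a, doll_b, doll_c, doll_d below 0.02 m/s and contact force between each of doll_a, doll_b, doll_c, doll_d and the fingers below 0.05 N and ((horizontal distance between doll_b and coaster_p below 0.012 m and z of doll_b in the frame of coaster_p between 0 and 0.006 m and horizontal distance between coaster_p and key_box between 0.15 and 0.225 m) or (horizontal distance between doll_b and coaster_q below 0.012 m and z of doll_b in the frame of coaster_q between 0 and 0.006 m and horizontal distance between coaster_q and key_box between 0.15 and 0.225 m) or (horizontal distance between doll_b and coaster_r below 0.012 m and z of doll_b in the frame of coaster_r between 0 and 0.006 m and horizontal distance between coaster_r and key_box between 0.15 and 0.225 m) or (horizontal distance between doll_b and coaster_s below 0.012 m and z of doll_b in the frame of coaster_s between 0 and 0.006 m and horizontal distance between coaster_s and key_box between 0.15 and 0.225 m)) and ((horizontal distance between doll_c and coaster_p below 0.012 m and z of doll_c in the frame of coaster_p between 0 and 0.006 m and horizontal distance between coaster_p and key_box between 0.225 and 0.3 m) or (horizontal distance between doll_c and coaster_q below 0.012 m and z of doll_c in the frame of coaster_q between 0 and 0.006 m and horizontal distance between coaster_q and key_box between 0.225 and 0.3 m) or (horizontal distance between doll_c and coaster_r below 0.012 m and z of doll_c in the frame of coaster_r between 0 and 0.006 m and horizontal distance between coaster_r and key_box between 0.225 and 0.3 m) or (horizontal distance between doll_c and coaster_s below 0.012 m and z of doll_c in the frame of coaster_s between 0 and 0.006 m and horizontal distance between coaster_s and key_box between 0.225 and 0.3 m)) and ((horizontal distance between doll_d and coaster_p below 0.012 m and z of doll_d in the frame of coaster_p between 0 and 0.006 m and horizontal distance between coaster_p and key_box above 0.3 m) or (horizontal distance between doll_d and coaster_q below 0.012 m and z of doll_d in the frame of coaster_q between 0 and 0.006 m and horizontal distance between coaster_q and key_box above 0.3 m) or (horizontal distance between doll_d and coaster_r below 0.012 m and z of doll_d in the frame of coaster_r between 0 and 0.006 m and horizontal distance between coaster_r and key_box above 0.3 m) or (horizontal distance between doll_d and coaster_s below 0.012 m and z of doll_d in the frame of coaster_s between 0 and 0.006 m and horizontal distance between coaster_s and key_box above 0.3 m))); the robot touches nothing.
It fails at once if the key box is shifted by more than 20 mm (distance of key_box from where it was at the start of the episode above 0.02 m).
It fails at once if the coin dish is shifted by more than 20 mm (distance of coin_dish from where it was at the start of the episode above 0.02 m).
It also fails if it takes over 96 s, if anything falls off the work surface, if the arm or the gripper's body presses on something with over 40 N, if the wrist force passes 120 N, or if a joint passes its speed limit or range.

## Robot

A 7-joint arm with a two-finger parallel gripper is mounted at the origin on the work surface. World frame = base frame: x ahead of the robot, y to its left, z up, the work surface at z = 0. Lengths are in m, angles in rad, forces in N, time in s.
With the tool pointing down it reaches from about 0.4 to 0.85 m from the base axis. Payload 4.5 kg.
Tool frame: the origin (TCP) lies where the fingers leave the gripper's body, on its centre line; the fingertips stand 64 mm ahead of it and the grasp point (between the pads) lies 45 mm ahead of it; z points along the fingers, y is the line along which they close (so a half turn about z gives the same grasp; the last joint's range is limited). The gripper opens to 88 mm and grips with 3 to 60 N. Pads are 18 mm wide; open, the fingers measure 123 mm over their backs; the gripper's body (75 mm by 187 mm) begins 45 mm behind the grasp point.
Start: joints at [-1.201, 0.689, -0.195, 1.565, 0.157, 0.902, -0.215], TCP at [0.206, 0.59, 0.303] pointing down, gripper open.
Joint ranges: [-3.01, 3.01], [-0.46, 2.08], [-1.47, 1.51], [0.13, 2.56], [-1, 4.14], [0.04, 2.09], [-2.66, 2.66]. Speed limits (rad/s): [2.57, 2.57, 3.14, 3.14, 3.14, 3.14, 3.14].

## Interface

Orientations are given as a unit quaternion [x, y, z, w].
In Python, from plant import r gives the robot as it stands.
- The arm moves only by the tool play_rows, never from a script. Its arguments are lists of equal length, an entry for each row: "translation": the shift along the tool's x, y, z in m, a list of three; "delta_rot": the turn, a rotation vector about the tool's x, y, z in degrees, a list of three; "grip": the opening, from -1 (shut) to 1 (fully open). In form: {"translation": [[x, y, z], ...], "delta_rot": [[rx, ry, rz], ...], "grip": [grip, ...]}. A call has 1 to 20 rows; each row shifts and turns the commanded pose from where the row before left it, along the tool's axes as they then stand; what a row does not reach is not made up. A row lasts 1/8 s, in which the tool goes at most 62.5 mm and 10.7 degrees, less where a joint would pass 70% of its speed; a pose out of reach is approached as far as the arm can. A call with a gripper value outside its range is refused whole. The fingers move at their own pace and stop on an object; "squeeze" is the grip in N (left out, the last holds). Time passes only in rows, so rows that do not move let the fingers close. It gives the time, the measured TCP pose, the force, the opening and the grip force at its end, in the units of the state.
- r.get_state(): the state, without advancing time (a new reading comes with each control period).
- r.snapshot(name): name is "side" or "top"; returns the picture (480x640x3 uint8, blue, green, red); there is no depth.
- r.get_calibration(name): a dict with "intrinsics" (3x3 intrinsics, pixels), "k1" (the pictures are not rectified: a ray, as slopes to the right and down, at radius r is drawn at 1 + k1 r^2 times it, then the intrinsics apply), "eye" and "rotation" of the camera in the world. Camera axes: x right, y up, looking along -z (the intrinsics and any distortion apply to the point x, -y, -z); pixel columns grow to the right and rows downward; lengths in m; the calibration is good to about 2 mm. A picture is of the moment at which its call begins. get_calibration takes no time and is no camera call.
- r.finish_job(): hands the job in; it is judged then, once.
Trained networks look in the newest picture that a camera, given by its name, has taken for a name from the list of things; names that differ only in an ending like _2 or _b are one class to them, and where a whole thing is asked for, a point or a joint stands for the part that bears it (a point fixed in the world has none). Each returns a list of dicts, best first, with "confidence" (0 to 1); they miss things now and then, are a little off and sometimes report something else, mostly with a low value. They report only what shows in the picture. A call takes as long as a camera call. They do not tell look-alikes from the thing itself.
- r.look_for(camera, target): "point" ([x, y, z] in m, in world coordinates, good to about 4 mm: the middle of the surface that is visible of it).
- r.silhouettes(camera, target): "pixels" (480x640 bool, what is visible of it).
The state is a dict: "clock": time; "q": joint angles; "qd": joint speeds; "joint_torque": joint torques, N m; "tool_pos": TCP position; "eef_rot": TCP orientation; "contact_force": force on the tool from outside, world axes, zero at the start; "moment": the same for the moment, N m; "opening": opening from 0.0 (shut) to 1.0 (fully open); "finger_force": force on a finger pad.
Only numpy, scipy, OpenCV 4.12 (cv2) and the standard library are available. Lean on these libraries where they do the work, as an engineer would, in place of code of your own. Each camera call takes 0.05 s, during which the arm holds its last target. There are 200 camera calls.

## Working session

There is one attempt and no reset: what is moved stays moved. The work goes in short steps, Python scripts to look and compute and a tool call to move; the robot and the scene stay as the last step left them, time stands still between calls to the robot, and variables do not carry over. Pictures are saved under pics/ and viewed, at most 14 in all, crops included, and the job is handed in when it is done.

Besides the shell and the picture viewer there is one more tool, called after "Request:" in YAML: its name, and indented under it one key for each argument. play_rows: Moves the arm, as the interface text tells. Its arguments: {"type":"object","properties":{"translation":{"type":"array","items":{"type":"array","items":{"type":"number"}}},"delta_rot":{"type":"array","items":{"type":"array","items":{"type":"number"}}},"grip":{"type":"array","items":{"type":"number"}},"squeeze":{"type":"number"}},"required":["translation","delta_rot","grip"]}

```bash
mkdir -p pics; python3 - <<'E'
from plant import r
import cv2
for n in("top","side"):
    im=r.snapshot(n); cv2.imwrite(f"pics/{n}0.png",im)
    c=r.get_calibration(n); print(n,c)
    for t in("doll_a","coaster_p","key_box","coin_dish"):
        for d in r.look_for(n,t): print(t,[round(float(v),3) for v in d["point"]],round(d["confidence"],2))
s=r.get_state();print(s)
E
```

```text
top {'intrinsics': array([[456.24527759,   0.        , 315.31512485],
       [  0.        , 456.24527759, 233.44735783],
       [  0.        ,   0.        ,   1.        ]]), 'k1': -0.09218789500731257, 'eye': array([ 0.36014466, -0.06752837,  1.2069152 ]), 'rotation': array([ 0.05507758, -0.037944  , -0.70478309,  0.70626306])}
doll_a [0.417, -0.277, 0.076] 0.83
doll_a [0.414, 0.273, 0.037] 0.67
doll_a [0.472, -0.07, 0.071] 0.63
doll_a [0.617, -0.144, 0.018] 0.6
doll_a [0.418, 0.209, 0.038] 0.49
doll_a [0.47, 0.086, 0.053] 0.44
doll_a [0.363, 0.332, 0.033] 0.44
coaster_p [0.605, 0.001, 0.017] 0.97
coaster_p [0.598, 0.082, 0.012] 0.9
coaster_p [0.619, -0.145, 0.018] 0.85
coaster_p [0.613, -0.07, 0.014] 0.64
key_box [0.63, -0.251, 0.084] 0.88
key_box [0.628, -0.446, 0.082] 0.77
coin_dish [0.602, 0.199, 0.005] 0.91
side {'intrinsics': array([[497.25230414,   0.        , 327.43076507],
       [  0.        , 497.25230414, 246.96236303],
       [  0.        ,   0.        ,   1.        ]]), 'k1': -0.12372249922899144, 'eye': array([0.33351936, 0.79352108, 0.68936271]), 'rotation': array([-0
[... 446 characters left out ...]
0.5, 'q': array([-1.20120651,  0.68915368, -0.19459602,  1.56534031,  0.15730584,
        0.90248679, -0.21510569]), 'qd': array([-0.00023156, -0.0016819 , -0.00055135, -0.00073827, -0.00073193,
       -0.00074059, -0.00085664]), 'joint_torque': array([ 7.70781044e-04, -5.27092588e+01, -1.26559071e+00, -1.53606516e+01,
       -5.18689770e-02,  2.91660845e-04,  5.55392421e-05]), 'tool_pos': array([0.2059266 , 0.59010114, 0.30269831]), 'eef_rot': array([ 1.67096301e-01,  9.85940579e-01, -1.56141994e-06, -2.57120718e-06]), 'contact_force': array([ 0.56467382,  0.43861542, -0.28913424]), 'moment': array([-0.02053729, -0.01170917, -0.01179964]), 'finger_force': 0.0, 'opening': 0.9980670203613744}
```

View pics/top0.png

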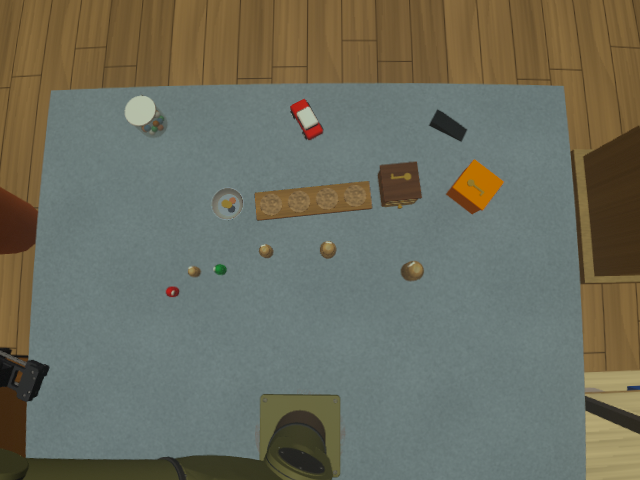

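View pics/side0.png

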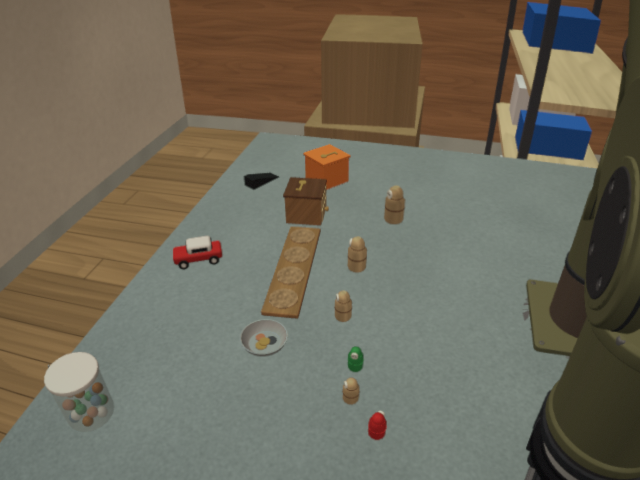

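The wooden key box sits at (400,185) px in the top view, so the tall end of the row is at the right and the dish end is at the left (228,204). The wooden dolls in the top view are a (412,270), b (328,249), c (265,251) and d (194,271). The green (220,269) and red (172,292) ones are decoys. Next I'll fit each pose from the silhouettes.

```bash
cat > h.py <<'E'
from plant import r
import numpy as np, cv2
from scipy.spatial.transform import Rotation as R
from scipy.optimize import least_squares
D={"a":(.096,.025,.060,.0185),"b":(.080,.021,.050,.0155),"c":(.064,.017,.040,.0125),"d":(.048,.014,.030,.0105)}
CAL={n:r.get_calibration(n) for n in("top","side")}
def proj(n,P):
    c=CAL[n]; p=(np.atleast_2d(P)-c["eye"])@R.from_quat(c["rotation"]).as_matrix()
    s=np.c_[p[:,0],-p[:,1]]/-p[:,2:3]; s=s*(1+c["k1"]*(s**2).sum(1,keepdims=True))
    return s*c["intrinsics"][0,0]+c["intrinsics"][:2,2]
def model(k,x,y,z0=0):
    h,rad,zs,hr=D[k]; t=np.linspace(0,2*np.pi,24)
    out=[]
    for z,q in((0,.9*rad),(.06*h,rad),(zs,rad),(h-hr,hr),(h-hr*.3,hr*.85),(h,hr*.2)):
        out.append(np.c_[x+q*np.cos(t),y+q*np.sin(t),0*t+z0+z])
    return np.vstack(out)
def disc(x,y,z,rad):
    t=np.linspace(0,2*np.pi,40); return np.c_[x+rad*np.cos(t),y+rad*np.sin(t),0*t+z]
def cen(pix):
    m=cv2.moments(cv2.convexHull(pix.astype(np.float32))); return np.array([m["m10"],m["m01"]])/m["m00"]
def fit(n,mask,shape,guess):
    ys,xs=np.nonzero(mask); c=cen(np.c_[xs,ys])
    s=least_squares(lambda p:cen(proj(n,shape(*p)))-c,guess,x_scale=.01,diff_step=1e-3); return s.x
def shot(n,name=None):
    im=r.snapshot(n)
    if name: cv2.imwrite(f"pics/{name}.png",im)
    return im
def dolls(n,guess,z0=0):
    """guess: key->(x,y); returns key->fit"""
    out={}
    S=r.silhouettes(n,"doll_a")
    for k,g in guess.items():
        best=None
        gp=cen(proj(n,model(k,*g,z0)))
        for s in S:
            ys,xs=np.nonzero(s["pixels"])
            if len(xs)<20: continue
            d=np.hypot(*(np.median(np.c_[xs,ys],0)-gp))
            if d<15 and (best is None or d<best[0]): best=(d,s)
        if best:
            hull=cv2.contourArea(cv2.convexHull(proj(n,model(k,*g,z0)).astype(np.float32)))
            out[k]=(fit(n,best[1]["pixels"],lambda x,y:model(k,x,y,z0),g).round(4),int(best[1]["pixels"].sum()),int(hull))
    return out
E
python3 - <<'E'
from h import *
G={"a":(.42,-.275),"b":(.47,-.065),"c":(.47,.095),"d":(.417,.28)}
for n in("top","side"):
    shot(n); print(n,dolls(n,G))
    for s in r.silhouettes(n,"coaster_p"):
        m=s["pixels"]; print("coaster",fit(n,m,lambda x,y:disc(x,y,.015,.03),(.61,-.03)).round(4),m.sum(),round(s["confidence"],2))
E
```

```text
top {'a': (array([ 0.419 , -0.2866]), 366, 369), 'b': (array([ 0.4745, -0.0717]), 211, 229), 'c': (array([0.4709, 0.0902]), 139, 159)}
coaster [ 0.6124 -0.068 ] 392 0.94
coaster [ 0.6191 -0.1442] 403 0.93
coaster [0.6051 0.0066] 365 0.82
coaster [0.5974 0.0804] 374 0.73
side {'a': (array([ 0.4164, -0.2807]), 697, 684), 'b': (array([ 0.4738, -0.0724]), 594, 604), 'c': (array([0.4706, 0.0912]), 489, 476), 'd': (array([0.4169, 0.2809]), 397, 389)}
coaster [0.5963 0.0819] 478 0.84
coaster [0.6043 0.0063] 399 0.82
coaster [ 0.6123 -0.0669] 331 0.53
coaster [ 0.6183 -0.1425] 311 0.51
```

```bash
python3 - <<'E'
from h import *
G={"a":(.418,-.284),"b":(.474,-.072),"c":(.471,.0905),"d":(.417,.281)}
im=shot("top"); hsv=cv2.cvtColor(im,cv2.COLOR_BGR2HSV)
print({k:(v[0].tolist()) for k,v in dolls("top",G).items()})
wood=((hsv[...,0]<25)|(hsv[...,2]>170)).astype(np.uint8)
for k,g in G.items():
    P=proj("top",model(k,*g)); u,v=cen(P).astype(int); w=16
    m=np.zeros_like(wood); m[v-w:v+w,u-w:u+w]=wood[v-w:v+w,u-w:u+w]
    print(k,m.sum(),cv2.contourArea(cv2.convexHull(P.astype(np.float32))),fit("top",m,lambda x,y:model(k,x,y),g).round(4))
th=np.radians(5.54); ax=np.array([-np.sin(th),np.cos(th)]); ay=np.array([np.cos(th),np.sin(th)])
T={"a":(.6191,-.1428),"b":(.6118,-.0681),"c":(.6046,.0065),"d":(.5973,.0812)}
p0=np.array([.206,.59])
for k in "dcba":
    for nm,q in(("pick",G[k]),("place",T[k])):
        d=np.array(q)-p0; print(k,nm,(d@ax*1000).round(1),(d@ay*1000).round(1)); p0=np.array(q)
E
```

```text
{'a': [0.4192, -0.2852], 'b': [0.4744, -0.0704], 'c': [0.4706, 0.0909], 'd': [0.4172, 0.2812]}
a 358 372.53013982018456 [ 0.4194 -0.2867]
b 221 229.98573982249945 [ 0.4742 -0.0703]
c 152 158.66243184590712 [0.4713 0.0914]
d 110 117.32654726901092 [0.4173 0.2823]
d pick -327.9 180.2
d place -216.3 160.2
c pick 21.4 -124.8
c place -96.5 124.9
b pick -65.5 -137.6
b place -9.4 137.5
a pick -196.2 -213.7
a place 121.1 213.8
```

Request:
play_rows:
  translation:
    - [0,0,0]
    - [0,0,0]
    - [0,0,0]
    - [0,0,0]
    - [0,0,0]
    - [0,0,0]
    - [0,0,0]
    - [0,0,0]
    - [-0.0274,0.015,0]
    - [-0.0274,0.015,0]
    - [-0.0274,0.015,0]
    - [-0.0274,0.015,0]
    - [-0.0274,0.015,0]
    - [-0.0274,0.015,0]
    - [-0.0274,0.015,0]
    - [-0.0274,0.015,0]
    - [-0.0274,0.015,0]
    - [-0.0274,0.015,0]
    - [-0.0274,0.015,0]
    - [-0.0274,0.015,0]
  delta_rot:
    - [0,0,8.15]
    - [0,0,8.15]
    - [0,0,8.15]
    - [0,0,8.15]
    - [0,0,8.15]
    - [0,0,8.15]
    - [0,0,8.15]
    - [0,0,8.15]
    - [0,0,0]
    - [0,0,0]
    - [0,0,0]
    - [0,0,0]
    - [0,0,0]
    - [0,0,0]
    - [0,0,0]
    - [0,0,0]
    - [0,0,0]
    - [0,0,0]
    - [0,0,0]
    - [0,0,0]
  grip: [0.5,0.5,0.5,0.5,0.5,0.5,0.5,0.5,0.5,0.5,0.5,0.5,0.5,0.5,0.5,0.5,0.5,0.5,0.5,0.5]
  squeeze: 10

```text
clock: 3.4
tool_pos: [0.4175, 0.2796, 0.3029]
eef_rot: [0.672, 0.741, 0.0, -0.0]
contact_force: [0.6, 0.1, 0.3]
opening: 0.75
finger_force: 0.0
```

Request:
play_rows:
  translation:
    - [0.0015,0,0.026]
    - [0,0,0.026]
    - [0,0,0.026]
    - [0,0,0.026]
    - [0,0,0.026]
    - [0,0,0.026]
    - [0,0,0.026]
    - [0,0,0.026]
    - [0,0,0.02]
    - [0,0,0.007]
    - [0,0,0]
    - [0,0,0]
  delta_rot:
    - [0,0,0]
    - [0,0,0]
    - [0,0,0]
    - [0,0,0]
    - [0,0,0]
    - [0,0,0]
    - [0,0,0]
    - [0,0,0]
    - [0,0,0]
    - [0,0,0]
    - [0,0,0]
    - [0,0,0]
  grip: [0.5,0.5,0.5,0.5,0.5,0.5,0.5,0.5,0.5,0.5,0.5,0.5]

```text
clock: 4.9
tool_pos: [0.4172, 0.2821, 0.0684]
eef_rot: [0.672, 0.741, 0.001, 0.0]
contact_force: [0.1, 0.2, -0.6]
opening: 0.752
finger_force: 0.0
```

```bash
python3 - <<'E'
from h import *
im=shot("side"); cv2.imwrite("pics/d1.png",cv2.resize(im[300:480,200:500],None,fx=2.5,fy=2.5))
im=shot("top"); s=r.get_state(); print(s["tool_pos"],s["contact_force"],s["q"].round(2))
E
```

```text
[0.4171789  0.2820817  0.06847861] [-0.31125488 -0.68705134 -0.33726437] [-0.69  0.95  0.01  2.07 -0.09  0.12 -0.5 ]
```

View pics/d1.png

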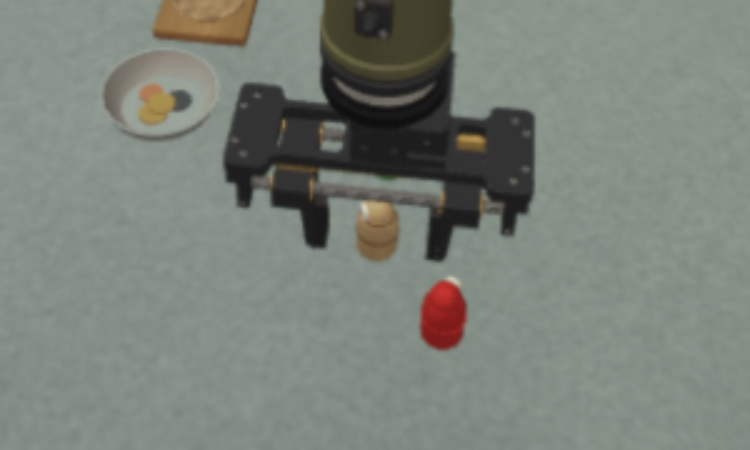

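Request:
play_rows:
  translation:
    - [0,0,0]
    - [0,0,0]
    - [0,0,0]
    - [0,0,0]
    - [0,0,0]
    - [0,0,-0.02]
    - [0,0,-0.026]
    - [0,0,-0.026]
    - [0,0,-0.026]
    - [0,0,-0.026]
    - [-0.0241,0.0178,0]
    - [-0.0241,0.0178,0]
    - [-0.0241,0.0178,0]
    - [-0.0241,0.0178,0]
    - [-0.0241,0.0178,0]
    - [-0.0241,0.0178,0]
    - [-0.0241,0.0178,0]
    - [-0.0241,0.0178,0]
    - [-0.0241,0.0178,0]
    - [0,0,0]
  delta_rot:
    - [0,0,0]
    - [0,0,0]
    - [0,0,0]
    - [0,0,0]
    - [0,0,0]
    - [0,0,0]
    - [0,0,0]
    - [0,0,0]
    - [0,0,0]
    - [0,0,0]
    - [0,0,0]
    - [0,0,0]
    - [0,0,0]
    - [0,0,0]
    - [0,0,0]
    - [0,0,0]
    - [0,0,0]
    - [0,0,0]
    - [0,0,0]
    - [0,0,0]
  grip: [-1,-1,-1,-1,-1,-1,-1,-1,-1,-1,-1,-1,-1,-1,-1,-1,-1,-1,-1,-1]

```text
clock: 7.5
tool_pos: [0.5984, 0.0785, 0.1915]
eef_rot: [0.674, 0.739, -0.0, 0.001]
contact_force: [-0.8, 1.0, -1.0]
opening: 0.311
finger_force: 10.0
```

```bash
python3 - <<'E'
from h import *
im=shot("side"); cv2.imwrite("pics/d2.png",cv2.resize(im[180:400,200:500],None,fx=2.5,fy=2.5))
s=r.get_state(); print(s["tool_pos"],s["contact_force"],s["opening"]*88,s["finger_force"])
p=s["tool_pos"]; print(dolls("side",{"d":(p[0],p[1])},p[2]-.068))
E
```

```text
[0.59710376 0.08057829 0.1914001 ] [-0.456074    0.7445553   1.18658774] 27.477723601958616 10.000105127692223
{'d': (array([0.599, 0.076]), 308, 336)}
```

View pics/d2.png

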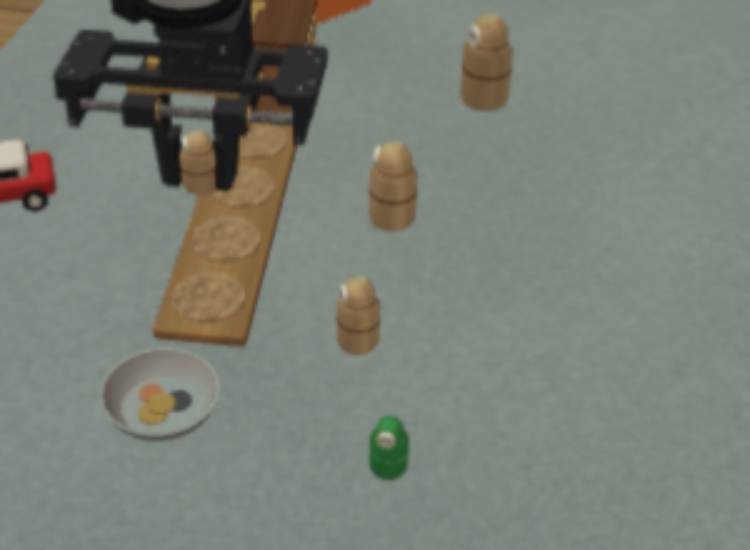

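Request:
play_rows:
  translation:
    - [0,0,0.024]
    - [0,0,0.024]
    - [0,0,0.024]
    - [0,0,0.02]
    - [0,0,0.01]
    - [0,0,0.0054]
    - [0,0,0]
    - [0,0,0]
    - [0,0,0]
    - [0,0,0]
    - [0,0,0]
    - [0,0,-0.015]
    - [0,0,-0.025]
    - [0,0,-0.03]
    - [0,0,-0.03]
    - [0.0055,-0.031,0]
    - [0.0055,-0.031,0]
    - [0.0055,-0.031,0]
    - [0.0055,-0.0315,0]
    - [0,0,0]
  delta_rot:
    - [0,0,0]
    - [0,0,0]
    - [0,0,0]
    - [0,0,0]
    - [0,0,0]
    - [0,0,0]
    - [0,0,0]
    - [0,0,0]
    - [0,0,0]
    - [0,0,0]
    - [0,0,0]
    - [0,0,0]
    - [0,0,0]
    - [0,0,0]
    - [0,0,0]
    - [0,0,0]
    - [0,0,0]
    - [0,0,0]
    - [0,0,0]
    - [0,0,0]
  grip: [-1,-1,-1,-1,-1,-1,-1,0.5,0.5,0.5,0.5,0.5,0.5,0.5,0.5,0.5,0.5,0.5,0.5,0.5]

```text
clock: 10.1
tool_pos: [0.4689, 0.0914, 0.1852]
eef_rot: [0.671, 0.741, -0.001, -0.001]
contact_force: [0.7, 0.1, 0.2]
opening: 0.75
finger_force: 0.0
```

```bash
python3 - <<'E'
from h import *
im=shot("side"); cv2.imwrite("pics/d3.png",cv2.resize(im[180:400,200:500],None,fx=2.5,fy=2.5))
s=r.get_state(); print(s["tool_pos"],s["contact_force"],s["opening"]*88)
print(dolls("side",{"d":(.597,.081)},.015)); shot("top"); print(dolls("top",{"d":(.597,.081)},.015))
E
```

```text
[0.47108697 0.0914752  0.18522032] [0.80519989 0.44356754 1.14741535] 66.00963143649113
{'d': (array([0.5965, 0.0801]), 279, 286)}
{}
```

View pics/d3.png

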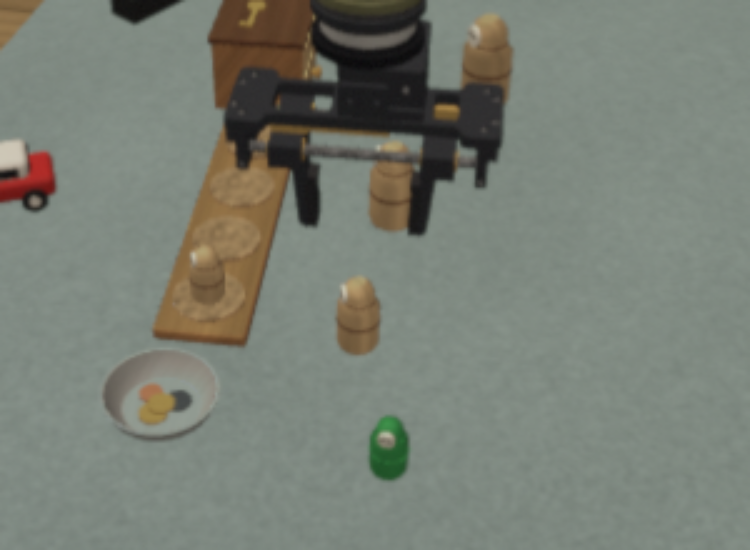

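doll_d is upright and centred on the dish-end coaster (crop ~(207,275)). doll_c is next.

Request:
play_rows:
  translation:
    - [0,0,0.026]
    - [0,0,0.026]
    - [0,0,0.026]
    - [0,0,0.02]
    - [0,0,0.0142]
    - [0,0,0]
    - [0,0,0]
    - [0,0,0]
    - [0,0,0]
    - [0,0,0]
    - [0,0,-0.015]
    - [0,0,-0.025]
    - [0,0,-0.025]
    - [0,0,-0.025]
    - [0,0,-0.025]
    - [-0.0195,0.025,0]
    - [-0.0195,0.025,0]
    - [-0.0195,0.025,0]
    - [-0.0195,0.025,0]
    - [-0.0195,0.0247,0]
  delta_rot:
    - [0,0,0]
    - [0,0,0]
    - [0,0,0]
    - [0,0,0]
    - [0,0,0]
    - [0,0,0]
    - [0,0,0]
    - [0,0,0]
    - [0,0,0]
    - [0,0,0]
    - [0,0,0]
    - [0,0,0]
    - [0,0,0]
    - [0,0,0]
    - [0,0,0]
    - [0,0,0]
    - [0,0,0]
    - [0,0,0]
    - [0,0,0]
    - [0,0,0]
  grip: [0.5,0.5,0.5,0.5,0.5,0.5,-1,-1,-1,-1,-1,-1,-1,-1,-1,-1,-1,-1,-1,-1]
  squeeze: 12

```text
clock: 12.8
tool_pos: [0.6052, 0.0056, 0.1881]
eef_rot: [0.672, 0.741, -0.0, -0.0]
contact_force: [-0.6, 0.9, -0.5]
opening: 0.377
finger_force: 12.0
```

```bash
python3 - <<'E'
from h import *
for i in range(3): im=shot("side")
s=r.get_state(); print(s["tool_pos"],s["contact_force"],s["opening"]*88,s["finger_force"])
E
```

```text
[0.60539211 0.00480307 0.18781188] [0.34815352 0.22054333 0.05864882] 33.34652491902845 12.000014979857951
```

Request:
play_rows:
  translation:
    - [0.0014,-0.0005,0.024]
    - [0,0,0.024]
    - [0,0,0.024]
    - [0,0,0.015]
    - [0,0,0.008]
    - [0,0,0.0045]
    - [0,0,0]
    - [0,0,0]
    - [0,0,0]
    - [0,0,0]
    - [0,0,0]
    - [0,0,-0.015]
    - [0,0,-0.025]
    - [0,0,-0.03]
    - [0,0,-0.03]
    - [-0.0162,-0.0344,0]
    - [-0.0162,-0.0344,0]
    - [-0.0162,-0.0344,0]
    - [-0.0162,-0.0344,0]
    - [0,0,0]
  delta_rot:
    - [0,0,0]
    - [0,0,0]
    - [0,0,0]
    - [0,0,0]
    - [0,0,0]
    - [0,0,0]
    - [0,0,0]
    - [0,0,0]
    - [0,0,0]
    - [0,0,0]
    - [0,0,0]
    - [0,0,0]
    - [0,0,0]
    - [0,0,0]
    - [0,0,0]
    - [0,0,0]
    - [0,0,0]
    - [0,0,0]
    - [0,0,0]
    - [0,0,0]
  grip: [-1,-1,-1,-1,-1,-1,-1,0.6,0.6,0.6,0.6,0.6,0.6,0.6,0.6,0.8,0.8,0.8,0.8,0.8]

```text
clock: 15.45
tool_pos: [0.4708, -0.0721, 0.1885]
eef_rot: [0.673, 0.739, -0.001, -0.001]
contact_force: [1.0, -0.5, 0.7]
opening: 0.898
finger_force: 0.0
```

```bash
python3 - <<'E'
from h import *
im=shot("side"); cv2.imwrite("pics/c3.png",cv2.resize(im[180:400,200:500],None,fx=2.5,fy=2.5))
print({**dolls("side",{"d":(.597,.081),"c":(.6046,.0065)},.015),**dolls("side",{"b":(.474,-.0712)})}); shot("top"); print(dolls("top",{"d":(.597,.081),"c":(.6046,.0065)},.015))
s=r.get_state(); print(s["tool_pos"],s["contact_force"],s["opening"]*88)
E
```

```text
{'d': (array([0.5967, 0.0812]), 280, 286), 'c': (array([0.6039, 0.0063]), 403, 415), 'b': (array([ 0.4732, -0.0713]), 598, 599)}
{'d': (array([0.5966, 0.081 ]), 80, 111), 'c': (array([0.6065, 0.0076]), 145, 166)}
[ 0.47490004 -0.06934763  0.18789363] [ 0.04127919 -0.14881155 -0.09303962] 79.16171632729582
```

View pics/c3.png

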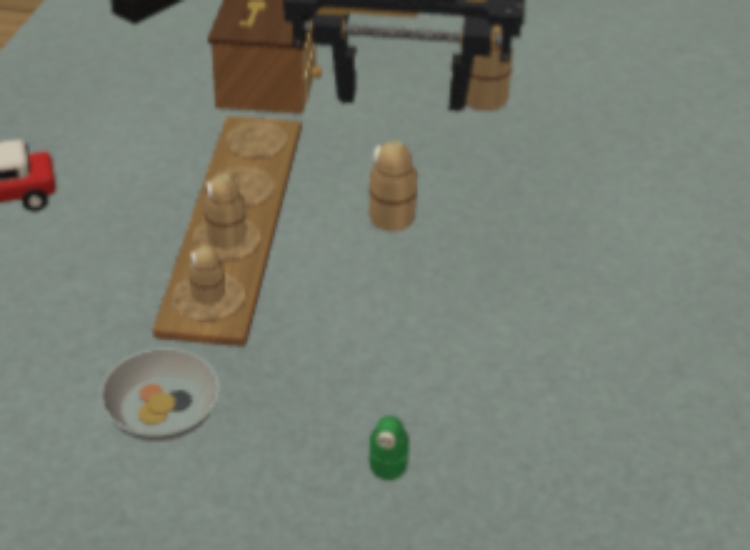

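doll_c is centred on the second coaster from the dish (crop ~(225,210)), and the gripper is over doll_b. Now I'll pick up doll_b.

Request:
play_rows:
  translation:
    - [0,0,0.026]
    - [0,0,0.026]
    - [0,0,0.025]
    - [0,0,0.015]
    - [0,0,0.01]
    - [0,0,0]
    - [0,0,0]
    - [0,0,0]
    - [0,0,0]
    - [0,0,0]
    - [0,0,-0.015]
    - [0,0,-0.025]
    - [0,0,-0.025]
    - [0,0,-0.03]
    - [0,0,-0.03]
    - [-0.002,0.0275,0]
    - [-0.002,0.0275,0]
    - [-0.002,0.0275,0]
    - [-0.002,0.0275,0]
    - [-0.002,0.0275,0]
  delta_rot:
    - [0,0,0]
    - [0,0,0]
    - [0,0,0]
    - [0,0,0]
    - [0,0,0]
    - [0,0,0]
    - [0,0,0]
    - [0,0,0]
    - [0,0,0]
    - [0,0,0]
    - [0,0,0]
    - [0,0,0]
    - [0,0,0]
    - [0,0,0]
    - [0,0,0]
    - [0,0,0]
    - [0,0,0]
    - [0,0,0]
    - [0,0,0]
    - [0,0,0]
  grip: [0.8,0.8,0.8,0.8,0.8,0.8,-1,-1,-1,-1,-1,-1,-1,-1,-1,-1,-1,-1,-1,-1]
  squeeze: 15

```text
clock: 18.2
tool_pos: [0.6116, -0.0668, 0.2115]
eef_rot: [0.672, 0.741, -0.0, -0.0]
contact_force: [-0.2, -0.4, -0.9]
opening: 0.469
finger_force: 15.0
```

```bash
python3 - <<'E'
from h import *
P=[]
for i in range(4): im=shot("side"); s=r.get_state(); P.append(s["tool_pos"])
print(np.mean(P,0).round(4),s["contact_force"],s["opening"]*88,s["finger_force"])
p=np.mean(P,0); print(dolls("side",{"b":(p[0],p[1])},p[2]-.086))
E
```

```text
[ 0.6128 -0.0666  0.2113] [-0.92652647 -0.6230387  -0.63049243] 41.43171405796231 14.992477007908747
{}
```

Request:
play_rows:
  translation:
    - [0,-0.0005,0.026]
    - [0,0,0.026]
    - [0,0,0.026]
    - [0,0,0.018]
    - [0,0,0.009]
    - [0,0,0.0047]
    - [0,0,0]
    - [0,0,0]
    - [0,0,0]
    - [0,0,0]
    - [0,0,0]
    - [0,0,-0.02]
    - [0,0,-0.035]
    - [0,0,-0.035]
    - [0,0,-0.035]
    - [-0.0394,-0.0427,0]
    - [-0.0393,-0.0427,0]
    - [-0.0393,-0.0427,0]
    - [-0.0393,-0.0427,0]
    - [-0.0393,-0.0428,0]
  delta_rot:
    - [0,0,0]
    - [0,0,0]
    - [0,0,0]
    - [0,0,0]
    - [0,0,0]
    - [0,0,0]
    - [0,0,0]
    - [0,0,0]
    - [0,0,0]
    - [0,0,0]
    - [0,0,0]
    - [0,0,0]
    - [0,0,0]
    - [0,0,0]
    - [0,0,0]
    - [0,0,0]
    - [0,0,0]
    - [0,0,0]
    - [0,0,0]
    - [0,0,0]
  grip: [-1,-1,-1,-1,-1,-1,-1,0.7,0.7,0.7,0.7,0.7,0.7,0.7,0.7,0.9,0.9,0.9,0.9,0.9]

```text
clock: 20.95
tool_pos: [0.4163, -0.2847, 0.2273]
eef_rot: [0.672, 0.741, 0.0, 0.001]
contact_force: [0.8, -1.1, 0.2]
opening: 0.951
finger_force: 0.0
```

```bash
python3 - <<'E'
from h import *
P=[]
for i in range(4): im=shot("side"); s=r.get_state(); P.append(s["tool_pos"])
cv2.imwrite("pics/b3.png",cv2.resize(im[120:340,200:500],None,fx=2.5,fy=2.5))
print({**dolls("side",{"c":(.6046,.0065),"b":(.6118,-.0681)},.015),**dolls("side",{"a":(.418,-.2845)})}); shot("top"); print(dolls("top",{"b":(.6118,-.0681),"c":(.6046,.0065)},.015))
print(np.mean(P,0).round(4),P[-1],s["contact_force"],s["opening"]*88)
E
```

```text
{'c': (array([0.6041, 0.0064]), 399, 415), 'b': (array([ 0.6108, -0.0731]), 531, 587), 'a': (array([ 0.4175, -0.2812]), 620, 677)}
{'b': (array([ 0.6123, -0.0677]), 232, 257), 'c': (array([0.604, 0.008]), 167, 166)}
[ 0.4127 -0.2882  0.2271] [ 0.41667306 -0.28450303  0.22705709] [0.45680946 1.00644047 0.84544386] 83.67553176889633
```

View pics/b3.png

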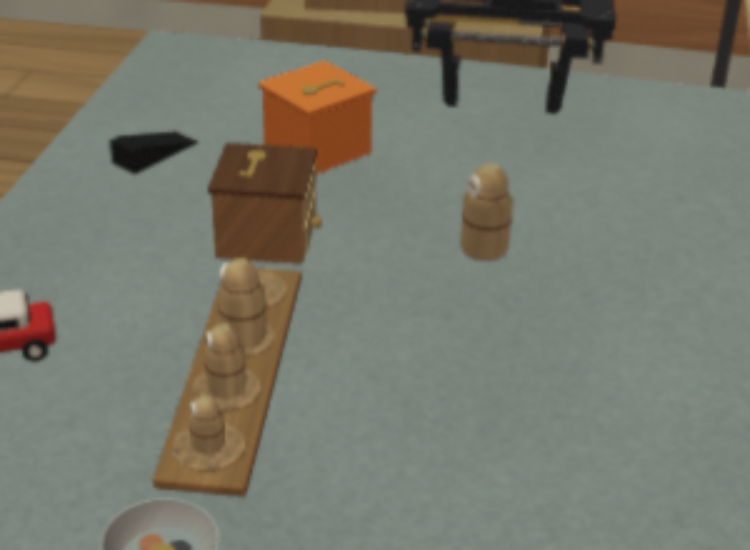

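doll_b stands on the third coaster (crop ~(242,305)). doll_a (crop ~(487,215)) is under the gripper.

Request:
play_rows:
  translation:
    - [0,0.001,0.026]
    - [0,0,0.026]
    - [0,0,0.026]
    - [0,0,0.025]
    - [0,0,0.016]
    - [0,0,0.008]
    - [0,0,0]
    - [0,0,0]
    - [0,0,0]
    - [0,0,0]
    - [0,0,0]
    - [0,0,-0.015]
    - [0,0,-0.025]
    - [0,0,-0.03]
    - [0,0,-0.03]
    - [0,0,-0.03]
    - [0,0,0]
  delta_rot:
    - [0,0,0]
    - [0,0,0]
    - [0,0,0]
    - [0,0,0]
    - [0,0,0]
    - [0,0,0]
    - [0,0,0]
    - [0,0,0]
    - [0,0,0]
    - [0,0,0]
    - [0,0,0]
    - [0,0,0]
    - [0,0,0]
    - [0,0,0]
    - [0,0,0]
    - [0,0,0]
    - [0,0,0]
  grip: [0.9,0.9,0.9,0.9,0.9,0.9,0.9,-1,-1,-1,-1,-1,-1,-1,-1,-1,-1]
  squeeze: 20

```text
clock: 23.48
tool_pos: [0.4189, -0.2837, 0.2313]
eef_rot: [0.672, 0.74, 0.001, 0.002]
contact_force: [0.6, -0.6, -2.2]
opening: 0.561
finger_force: 20.0
```

Request:
play_rows:
  translation:
    - [0.0152,0.0268,0]
    - [0.0152,0.0268,0]
    - [0.0152,0.0268,0]
    - [0.0152,0.0268,0]
    - [0.0152,0.0268,0]
    - [0.0152,0.0268,0]
    - [0.0152,0.0268,0]
    - [0.0152,0.0268,0]
    - [0,0,0]
    - [0,0,0]
  delta_rot:
    - [0,0,0]
    - [0,0,0]
    - [0,0,0]
    - [0,0,0]
    - [0,0,0]
    - [0,0,0]
    - [0,0,0]
    - [0,0,0]
    - [0,0,0]
    - [0,0,0]
  grip: [-1,-1,-1,-1,-1,-1,-1,-1,-1,-1]

```text
clock: 24.72
tool_pos: [0.6185, -0.142, 0.2278]
eef_rot: [0.672, 0.74, -0.001, -0.001]
contact_force: [-0.7, -0.5, -1.4]
opening: 0.557
finger_force: 20.0
```

```bash
python3 - <<'E'
from h import *
P=[]
for i in range(3): im=shot("side"); s=r.get_state(); P.append(s["tool_pos"])
cv2.imwrite("pics/a2.png",cv2.resize(im[120:340,200:500],None,fx=2.5,fy=2.5))
print(np.mean(P,0).round(4),s["contact_force"],s["opening"]*88,s["finger_force"])
E
```

```text
[ 0.6185 -0.1426  0.2283] [ 0.09810875  0.85590095 -2.14034634] 49.33598432835807 19.99998924555257
```

View pics/a2.png

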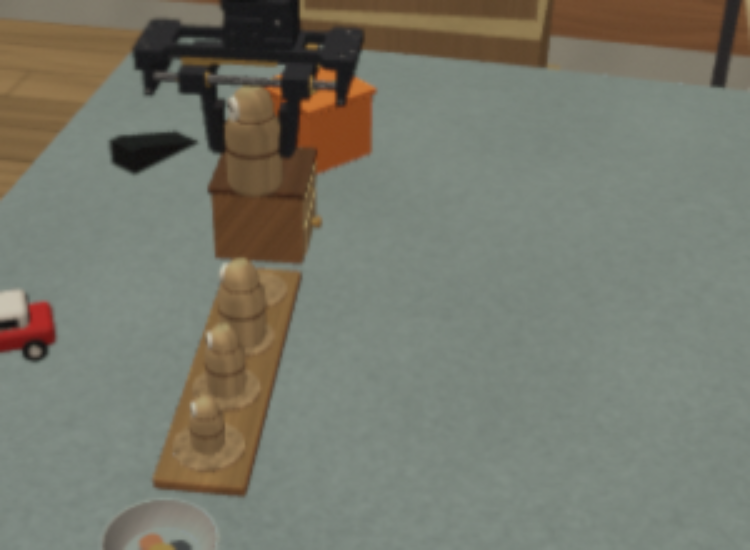

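doll_a is held upright above the last coaster (crop ~(252,140)). I'll place it now.

Request:
play_rows:
  translation:
    - [0,0,0.026]
    - [0,0,0.026]
    - [0,0,0.026]
    - [0,0,0.02]
    - [0,0,0.01]
    - [0,0,0.0055]
    - [0,0,0]
    - [0,0,0]
    - [0,0,0]
    - [0,0,0]
    - [0,0,0]
    - [0,0,0]
    - [0,0,-0.015]
    - [0,0,-0.025]
    - [0,0,-0.035]
    - [0,0,-0.035]
    - [0,0,-0.035]
    - [0,-0.04,-0.03]
    - [0,-0.05,0]
    - [0,-0.05,0]
  delta_rot:
    - [0,0,0]
    - [0,0,0]
    - [0,0,0]
    - [0,0,0]
    - [0,0,0]
    - [0,0,0]
    - [0,0,0]
    - [0,0,0]
    - [0,0,0]
    - [0,0,0]
    - [0,0,0]
    - [0,0,0]
    - [0,0,0]
    - [0,0,0]
    - [0,0,0]
    - [0,0,0]
    - [0,0,0]
    - [0,0,0]
    - [0,0,0]
    - [0,0,0]
  grip: [-1,-1,-1,-1,-1,-1,-1,0.75,0.75,0.75,0.75,0.75,0.75,0.75,0.75,0.75,0.75,0.75,0.75,0.75]

```text
clock: 27.38
tool_pos: [0.4793, -0.1551, 0.2919]
eef_rot: [0.672, 0.741, 0.001, 0.001]
contact_force: [-0.5, -1.0, -0.4]
opening: 0.876
finger_force: 0.0
```

Request:
play_rows:
  translation:
    - [0,-0.04,0]
    - [0,0,0]
    - [0,0,0]
  delta_rot:
    - [0,0,0]
    - [0,0,0]
    - [0,0,0]
  grip: [0.75,0.75,0.75]

```text
clock: 27.75
tool_pos: [0.442, -0.1588, 0.2913]
eef_rot: [0.672, 0.741, 0.001, 0.001]
contact_force: [0.9, 1.2, -0.3]
opening: 0.878
finger_force: 0.0
```

```bash
python3 - <<'E'
from h import *
im=shot("side"); G={"a":(.6191,-.1428),"b":(.6118,-.0681),"c":(.6046,.0065),"d":(.5973,.0812)}
print(dolls("side",G,.015)); im2=shot("top"); print(dolls("top",G,.015))
for t in("key_box","coin_dish"): print(t,[np.round(d["point"],3).tolist() for d in r.look_for("top",t)])
A=cv2.resize(im[120:340,200:420],(400,400)); B=cv2.resize(im2[130:270,240:440],(570,400)); cv2.imwrite("pics/end.png",cv2.resize(np.hstack([A,B]),(800,330)))
E
```

```text
{'a': (array([ 0.62  , -0.1543]), 539, 769), 'b': (array([ 0.6111, -0.0729]), 525, 587), 'c': (array([0.6036, 0.0068]), 389, 415), 'd': (array([0.5967, 0.0815]), 275, 286)}
{'a': (array([ 0.6203, -0.145 ]), 374, 375), 'b': (array([ 0.6118, -0.0679]), 212, 257), 'c': (array([0.605 , 0.0067]), 174, 166)}
key_box [[0.634, -0.252, 0.082], [0.629, -0.445, 0.087]]
coin_dish [[0.6, 0.197, 0.005]]
```

View pics/end.png

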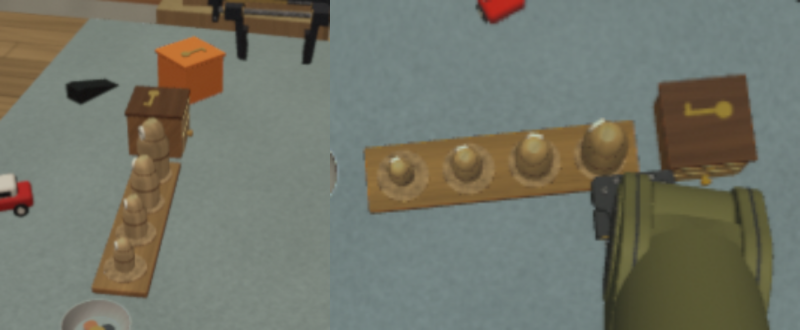

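All four dolls stand upright and centred in descending order. The key box and dish have not moved, and the gripper is clear.

```bash
python3 -c "
from plant import r
print(r.finish_job())"
```

```text
the job is handed in; nothing more can be done
None
```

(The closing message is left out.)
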